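# Tidy the feeding niche: everything back on its own cork pad

### The arm

A 6-joint arm with a two-finger parallel gripper is mounted at the origin on the work surface. World frame = base frame: x ahead of the robot, y to its left, z up, the work surface at z = 0. Lengths are in m, angles in rad, forces in N, time in s.
With the tool pointing down it reaches from about 0.35 to 0.775 m from the base axis. Payload 7.3 kg.
Tool frame: the origin (TCP) lies at the very end of the fingers, on their centre line; the grasp point (between the pads) lies 19 mm behind it; z points along the fingers, y is the line along which they close (so a half turn about z gives the same grasp; the last joint's range is limited). The gripper opens to 92 mm and grips with 3 to 60 N. Pads are 19 mm wide; open, the fingers measure 130 mm over their backs; the gripper's body (75 mm by 190 mm) begins 47 mm behind the grasp point.
Start: joints at [1.03, 0.342, 1.524, -0, 1.275, -0.146], TCP at [0.202, 0.485, 0.227] pointing down, gripper open.
Joint ranges: [-2.53, 2.53], [-0.77, 2.02], [0.04, 2.7], [-1, 4.14], [0.28, 2.66], [-3.11, 3.11]. Speed limits (rad/s): [2.57, 2.57, 3.14, 3.14, 3.14, 3.14].

### API

Orientations are given as [roll, pitch, yaw] about the fixed x, y, z axes, in that order (R = Rz(yaw) Ry(pitch) Rx(roll)).
In Python, from cell import robot gives the robot as it stands.
- The arm moves only by the tool apply_moves, never from a script. Its argument "rows" is a list of rows, each an object with "xyz": the shift along the tool's x, y, z in mm, a list of three; "turn": the turn about the tool's z in rad. A call has 1 to 10 rows; each row shifts and turns the commanded pose from where the row before left it, along the tool's axes as they then stand; what a row does not reach is not made up. A row lasts 1/8 s, in which the tool goes at most 62.5 mm and 10.7 degrees, less where a joint would pass 70% of its speed; a pose out of reach is approached as far as the arm can. A call with a gripper value outside its range is refused whole. "gripper" is the opening, from 0 (shut) to 1 (fully open), set as the call begins (left out, the last holds). The fingers move at their own pace and stop on an object; "newtons" is the grip in N (left out, the last holds). Time passes only in rows, so rows that do not move let the fingers close. It gives the time, the measured TCP pose, the force and the opening at its end, in the units of the state.
- robot.observe(): the state, without advancing time (a new reading comes with each control period).
- robot.read_camera(name): name is "side" or "top"; returns a dict with "frame" (400x640x3 uint8, blue, green, red), "mtx" (3x3 intrinsics, pixels), "R" (3x3) and "t" (3): a world point X has camera coordinates R X + t. Camera axes: x right, y down, z forward; pixel columns grow to the right and rows downward; lengths in m; the calibration is good to about 2 mm. A picture is of the moment at which its call begins. There is no depth.
- robot.hand_in(): hands the job in, once; it reports no verdict.
The state is a dict: "time": time; "qpos": joint angles; "qvel": joint speeds; "joint_efforts": joint torques, N m; "tool_pos": TCP position; "tool_rot": TCP orientation; "contact_force": force on the tool from outside, world axes, zero at the start; "torque": the same for the moment, N m; "opening": finger opening in m.
Only numpy, scipy, OpenCV 4.12 (cv2) and the standard library are available. Lean on these libraries where they do the work, as an engineer would, in place of code of your own. Each camera call takes 0.05 s, during which the arm holds its last target. There are 200 camera calls.

### The job

Tidy the worktop: stand the big tin on the big round cork pad and the small tin on the small round one, and lay the steel spoon and the clear scoop on the cork pads cut to their outlines, each pointing the way its pad does. Every item should end upright (spoon and scoop right way up) and wholly on its own pad; leave the bowl on its stand and the grey tub where they are.

Things in the scene. Friction and masses are not known exactly. Their poses are not given: they have to be found in the camera images.
- tin_big: The larger of two closed plain metal tins: upright cylinder, 64 mm diameter, 85 mm high, about 0.22 kg. Origin at the centre of its underside, z up.
- tin_small: The smaller closed plain metal tin: upright cylinder, 44 mm diameter, 50 mm high, about 0.09 kg. Origin at the centre of its underside, z up.
- spoon: Steel tablespoon lying right way up, 180 mm long, 0.06 kg. Origin at its underside's level below the grip point (near its centre of mass); z up, +x towards its bowl. From x -30 to +30 mm the handle is a level bar 11 mm wide (y), 8 to 15 mm above the origin: pinch it there across y. Bowl 42 mm diameter, 11 mm high, centred at x +49 mm; handle slopes down to its tail end at x -110 mm.
- scoop: Clear plastic scoop, 125 mm long, 0.05 kg, open side up. Box-like cup 60 mm long (x), 50 mm wide (y); origin at the centre of the cup's underside, z up, +x from handle to lip. Side walls 38 mm high for x -30 to +14 mm, 22 mm beyond; lip 10 mm. Handle 18 mm wide, x -30 to -95 mm, 29 to 37 mm up. Rigid: grip across the cup's outside (50 mm, along y) at the origin.
- pad_big_round: Big round flat cork pad, 92 mm diameter, 4 mm thick, fixed to the worktop, for the big tin. Origin at the centre of its underside (worktop level), z up.
- pad_small_round: Small round flat cork pad, 68 mm diameter, 4 mm thick, fixed, for the small tin. Origin at the centre of its underside, z up.
- pad_spoon: Flat cork pad in the spoon's outline, 204 mm long, 4 mm thick, fixed: a 40 mm wide strip from x -102 mm ending in a 66 mm disc centred at x +69 mm, for the spoon's bowl. Origin at mid length on its underside, z up, +x towards the disc. The spoon lies centred with its origin at x +20 mm, y 0 of this pad and its +x along the pad's.
- pad_scoop: Flat cork pad in the scoop's outline, 149 mm long, 4 mm thick, fixed: a rectangle 76 mm wide (x -9.5 to +74.5 mm) for the cup and a 44 mm wide strip to x -74.5 mm for the handle. Origin at mid length on its underside, z up, +x towards the wide end. The scoop lies centred with its origin at x +32.5 mm, y 0 of this pad and its +x along the pad's.
- bowl: White ceramic bowl, 130 mm across, 55 mm high, loose, cradled in a fixed bamboo stand (150 x 150 mm, 70 mm high) to one side; leave it there. Origin at the centre of its underside, 66 mm above the worktop; the rim is 121 mm above the worktop. The stand is centred under the bowl.
- tub: Grey closed storage tub with a round white press button on its lid, 106 mm (x) by 136 mm (y), 83 mm high with the button, loose; leave it alone. Origin at the centre of its underside.

How it is judged:
At the end, for the whole second after the job is handed in: Each item right way up and at rest on its own pad: big tin centred within 14.5 mm, small tin within 12.5 mm; spoon and scoop within 15 mm of their centred place along and across the pad and 0.25 rad of its direction, bowl or cup over the wide end (horizontal distance between tin_big and pad_big_round below 0.0145 m and z of tin_big in the frame of pad_big_round between 0.001 and 0.008 m and angle between each of tin_big, tin_small's own z axis and vertical below 0.1 rad and linear speed of each of tin_big, tin_small, spoon, scoop below 0.02 m/s and angular speed of each of tin_big, tin_small, spoon, scoop below 0.2 rad/s and horizontal distance between tin_small and pad_small_round below 0.0125 m and z of tin_small in the frame of pad_small_round between 0.001 and 0.008 m and x of spoon in the frame of pad_spoon between 0.005 and 0.035 m and y of spoon in the frame of pad_spoon between -0.015 and 0.015 m and z of spoon in the frame of pad_spoon between 0.001 and 0.008 m and x of pad_spoon in the frame of spoon below 0 m and angle between the x axis of spoon and the x axis of pad_spoon, either way round below 0.25 rad and angle between each of spoon, scoop's own z axis and vertical below 0.12 rad and x of scoop in the frame of pad_scoop between 0.0175 and 0.0475 m and y of scoop in the frame of pad_scoop between -0.015 and 0.015 m and z of scoop in the frame of pad_scoop between 0.001 and 0.008 m and x of pad_scoop in the frame of scoop below 0 m and angle between the x axis of scoop and the x axis of pad_scoop, either way round below 0.25 rad); the robot touches nothing.
It fails at once if the bowl is shifted by more than 30 mm (distance of bowl from where it was at the start of the episode above 0.03 m).
It fails at once if the storage tub is shifted by more than 30 mm (distance of tub from where it was at the start of the episode above 0.03 m).
It also fails if it takes over 120 s, if anything falls off the work surface, if the arm or the gripper's body presses on something with over 40 N, if the wrist force passes 120 N, or if a joint passes its speed limit or range.

## Working session

There is one attempt and no reset: what is moved stays moved. The work goes in short steps, Python scripts to look and compute and a tool call to move; the robot and the scene stay as the last step left them, time stands still between calls to the robot, and variables do not carry over. Pictures are saved under pics/ and viewed, on a budget of 14 in all, crops included, one or two more only if the job needs it, and the job is handed in when it is done.

Besides the shell and the picture viewer there is one more tool, called after "Call:" as a command line: name --argument value ..., lists and objects as JSON in quotes. apply_moves: Moves the arm, as the interface text tells. Its arguments: {"type":"object","properties":{"rows":{"type":"array"},"gripper":{"type":"number"},"newtons":{"type":"number"}},"required":["rows"]}

```bash
mkdir -p pics; ls; cat > h.py <<'E'
import numpy as np, cv2
from cell import robot
def pix(c,u,v,z):
    d=c['R'].T@np.linalg.solve(c['mtx'],[u,v,1.]); o=-c['R'].T@c['t']
    return o+d*(z-o[2])/d[2]
def proj(c,X):
    p=c['mtx']@(c['R']@np.array(X)+c['t']); return p[:2]/p[2]
E
python3 - <<'E'
from h import *
for n in('top','side'):
    c=robot.read_camera(n); cv2.imwrite(f'pics/{n}0.png',c['frame']); print(n,c['mtx'].tolist(),(-c['R'].T@c['t']).round(3),c['R'].round(2).tolist())
print(robot.observe())
E
```

```text
pics
top [[394.01641468469455, 0.0, 323.58680327038456], [0.0, 394.01641468469455, 202.48349852639615], [0.0, 0.0, 1.0]] [0.308 0.011 1.287] [[-0.01, -1.0, 0.0], [-0.98, 0.01, -0.18], [0.18, -0.0, -0.98]]
side [[494.69610068204355, 0.0, 322.8911016099522], [0.0, 494.69610068204355, 195.3081831376443], [0.0, 0.0, 1.0]] [ 0.319 -1.14   1.412] [[0.98, -0.2, -0.01], [-0.16, -0.74, -0.65], [0.12, 0.64, -0.76]]
{'time': 0.1, 'qpos': array([ 1.02998824e+00,  3.42660503e-01,  1.52491566e+00, -1.68774569e-05,
        1.27538729e+00, -1.46013649e-01]), 'qvel': array([-0.00022167, -0.00158463, -0.00268656, -0.00055051, -0.00148657,
        0.00043688]), 'joint_efforts': array([ 7.58452443e-04, -4.32003736e+01, -2.44693959e+01,  7.18017155e-02,
        5.26141527e-02, -4.05650894e-05]), 'tool_pos': array([0.20172954, 0.48430879, 0.22611262]), 'tool_rot': array([-3.14023409e+00, -1.83477028e-04,  2.74680301e+00]), 'contact_force': array([ 0.05007679,  0.44258703, -0.72923075]), 'torque': array([ 0.01314976, -0.0068188 ,  0.03156819]), 'opening': 0.09175030200382561}
```

View pics/top0.png

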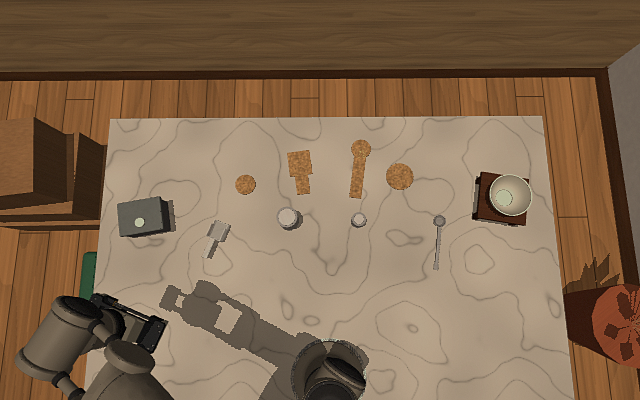

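View pics/side0.png

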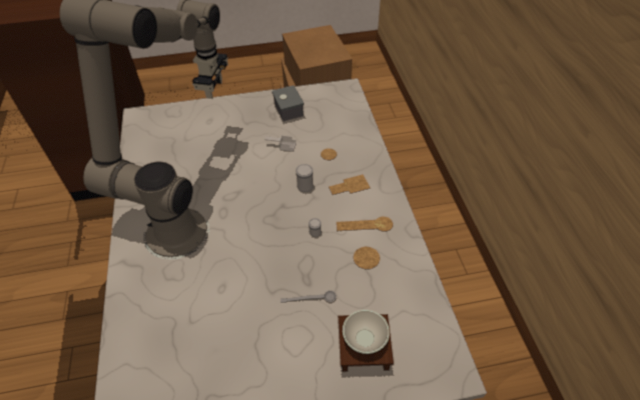

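Top view, with +x up and +y left. The pads are small round (245,184), scoop (300,172), spoon (358,170) and big round (400,176). The items are scoop (215,238), big tin (288,218), small tin (358,219) and spoon (438,240). Next I'll measure them.

```bash
cat > m.py <<'E'
from h import *
def pads(c,box,z=.004):
    f=c['frame']; hsv=cv2.cvtColor(f,cv2.COLOR_BGR2HSV)
    m=cv2.inRange(hsv,(8,100,90),(22,255,255)); k=np.zeros_like(m); x0,y0,x1,y1=box; k[y0:y1,x0:x1]=255; m&=k
    m=cv2.morphologyEx(m,cv2.MORPH_CLOSE,np.ones((3,3)))
    out=[]
    for q in cv2.findContours(m,cv2.RETR_EXTERNAL,cv2.CHAIN_APPROX_NONE)[0]:
        if cv2.contourArea(q)<150: continue
        t=np.zeros_like(m); cv2.drawContours(t,[q],-1,255,-1)
        v,u=np.nonzero(t); P=np.array([pix(c,a,b,z)[:2] for a,b in zip(u,v)])
        out.append(P)
    return out
def axis(P):
    mu=P.mean(0); w,V=np.linalg.eigh(np.cov(P.T)); a=V[:,1]
    if a[0]<0:a=-a
    s=(P-mu)@a; mid=mu+a*(s.max()+s.min())/2
    # angle-centred cross: area centroid lies on axis
    return mu,mid,np.arctan2(a[1],a[0]),s.max()-s.min(),np.ptp((P-mu)@[-a[1],a[0]])
E
python3 - <<'E'
from m import *
for n,b in(('top',(220,125,430,215)),('side',(315,140,400,275))):
    c=robot.read_camera(n)
    for P in pads(c,b):
        mu,mid,th,l,w=axis(P); print(n,'c',mu.round(4),'mid',mid.round(4),'th',round(th,3),'len',l.round(3),w.round(3))
    f=c['frame']
    if n=='top':
        R=[(195,210,245,270),(265,195,315,255),(335,195,385,255),(415,205,465,280)]
    else: R=[(255,125,305,160),(285,155,335,200),(295,210,345,245),(275,280,345,310)]
    ims=[cv2.resize(f[y0:y1,x0:x1],(390,290)if n=='x' else None,fx=5.0 if n=='side' else 3.8,fy=5.0 if n=='side' else 3.8,interpolation=cv2.INTER_CUBIC) for x0,y0,x1,y1 in R]
    if n=='top':
        H=300; ims=[cv2.copyMakeBorder(i,0,H-i.shape[0],0,5,0) for i in ims]; T=np.hstack(ims)[:, :800]
    else:
        ims=[cv2.copyMakeBorder(i,0,230-i.shape[0],0,400-i.shape[1]if i.shape[1]<400 else 0,0) for i in ims]; S=np.vstack([np.hstack([ims[0],ims[1]]),np.hstack([ims[2],ims[3]])])[:, :800]
T=cv2.copyMakeBorder(T,0,0,0,max(0,800-T.shape[1]),0); S=cv2.copyMakeBorder(S,0,0,0,max(0,800-S.shape[1]),0)
cv2.imwrite('pics/c1.png',np.vstack([T,cv2.resize(S,(800,300))]))
print(T.shape,S.shape)
E
```

```text
top c [0.6098 0.2703] mid [0.6098 0.2704] th 1.1 len 0.066 0.066
top c [ 0.6341 -0.247 ] mid [ 0.6343 -0.2476] th -1.123 len 0.092 0.091
top c [0.6586 0.0859] mid [0.6501 0.0848] th 0.131 len 0.15 0.078
top c [ 0.668  -0.1107] mid [ 0.6626 -0.11  ] th -0.14 len 0.204 0.066
side c [ 0.6315 -0.2468] mid [ 0.6315 -0.2468] th 0.565 len 0.088 0.089
side c [ 0.6674 -0.1102] mid [ 0.6606 -0.1093] th -0.14 len 0.199 0.06
side c [0.6566 0.0864] mid [0.648  0.0853] th 0.132 len 0.146 0.074
side c [0.8687 0.219 ] mid [0.864  0.1873] th 1.425 len 0.223 0.066
(300, 800, 3) (460, 800, 3)
```

View pics/c1.png

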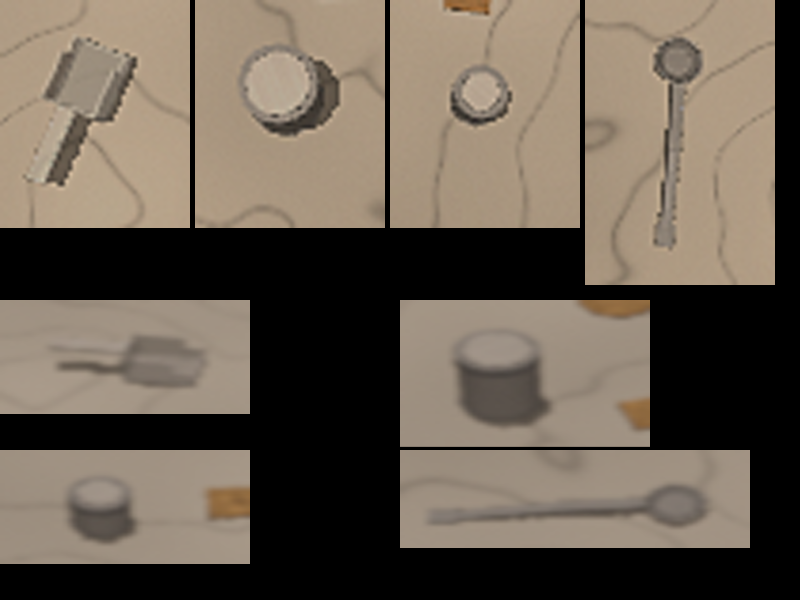

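```bash
python3 - <<'E'
from m import *
ct=robot.read_camera('top');cs=robot.read_camera('side')
for n,a,b,z in [('big',(286.5,216.7),(304,170),.085),('small',(358.8,218.3),(314.6,222.8),.05),('sp bowl',(439.1,220.4),(330,296.5),.008),('sp tail',(435.7,268.6),(280.6,300.4),.003)]:
    print(n,pix(ct,*a,z)[:2].round(4),pix(cs,*b,z)[:2].round(4))
g=lambda x,y,z:pix(ct,195+x/3.8-.37,210+y/3.8-.37,z)[:2].round(4)
gs=lambda x,y,z:pix(cs,255+x/5-.4,125+(y-300)/3.26-.35,z)[:2].round(4)
print('tail',g(36,180,.037),gs(50,347,.037),'joint',g(76,116,.037),'lip base',g(108,47,.01))
for n,c,b in(('top',ct,(195,210,245,270)),('side',cs,(255,125,305,160))):
    f=c['frame'].astype(int); 
    sat=f[...,2]-f[...,0]; m=np.zeros(sat.shape,bool); x0,y0,x1,y1=b
    m[y0:y1,x0:x1]=sat[y0:y1,x0:x1]<18
    print(n); print('\n'.join(''.join('%3d'%v for v in r) for r in (f[y0:y1:1,x0+3:x1-8,1]//1)) if n=='top' else m.sum())
E
```

```text
big [0.4864 0.1222] [0.4855 0.1238]
small [ 0.485  -0.1037] [ 0.4821 -0.1005]
sp bowl [ 0.4823 -0.3704] [ 0.4799 -0.3698]
sp tail [ 0.3268 -0.3516] [ 0.3236 -0.3487]
tail [0.3672 0.3844] [0.3642 0.3753] joint [0.4199 0.3536] lip base [0.4814 0.3361]
top
155155155155157157155157157155156157159159158158159160151147157159161159160159161162161161162162161160162161160159160
153155157156156158155158157157158157158157158159159159150147157160162160159161161160161161160161161162158160160161159
155156155157157158156156157157159157159158158160159158143142157161160160161160160162161159160162160160161160161161160
155155154156157156156156158157157157157158158158158156139144157160160160161159158161160161160161159159160159159160160
157155156156156156155156157157157157160158159157155145145155159160160161159160161160161159160160160160159160159160159
156156155156157155157156157156157156159159157151143143153158160159160160159160160161160159160161160159159159160159160
156154157154157157157156158158158155151151146132142155158159160158159160159160160159161159160161160158158159159159158
15615515515615815715
[... 5540 characters left out ...]
4137158161160162161161163162163163164163164165164164165166167166166166165164165166162148138158164164162
157158158159155131158161160160161162163162164162163162163165164164165165165166166165165165164164163150142158164163162
158157158161154130159159160162161163162163163163164162166164164165166164164166164165164165164164162144141158165163162
158158159159152129157159161161162162162163161164166165165163165165166165165164166163165164165162153142148161165164162
158158158159152131155161161161161164163163162164162164164165163165164165164165164164167165160150143150158164163164163
158158159158153136157160160160160164164164163162164165165163164166166166164165165164161154145143148157164165164163163
side
1
```

```bash
cat >> h.py <<'E'
def ang(a): return (a+np.pi/2)%np.pi-np.pi/2
def to(p,yaw=None):
    "mm along tool axes, and turn, to TCP at p with the tool's x axis at yaw (mod pi)"
    from scipy.spatial.transform import Rotation as S
    s=robot.observe(); R=S.from_euler('xyz',s['tool_rot']).as_matrix()
    d=R.T@(np.array(p)-s['tool_pos'])*1000
    y=np.arctan2(R[1,0],R[0,0]); return 'd',d.round(1),'turn',None if yaw is None else round(-ang(yaw-y),3),'yaw',round(y,3),'F',s['contact_force'].round(1),'open',round(s['opening'],4),'t',round(s['time'],2)
E
python3 - <<'E'
from m import *
c=robot.read_camera('top')
a=pix(c,198+6.5,255,.037);b=pix(c,198+14,238,.037);t=pix(c,203.7,256.8,.037)
u=(b-a)/np.linalg.norm(b-a); th=np.arctan2(u[1],u[0]);print(th,'org',t+u*.095,'axis pt',a,b)
for r,k in(((27,17),(21,30)),):
    p=pix(c,198+r[0],210+r[1],.03);q=pix(c,198+k[0],210+k[1],.038);print(np.arctan2(*(p-q)[[1,0]]),p,q)
print(pix(c,198+11.5,236,0),pix(c,198+17,224,0))
B=np.array([.481,-.370]);T=np.array([.325,-.350]);u=(B-T)/np.linalg.norm(B-T);print('spoon',B-u*.049,np.arctan2(u[1],u[0]))
print(to([.42,.36,.2],-.43))
E
```

```text
-0.37816964184207863 org [0.4561146  0.35063988 0.037     ] axis pt [0.37343055 0.38347105 0.037     ] [0.42681301 0.36226263 0.037     ]
-0.3494828730373713 [0.46249107 0.32413856 0.03      ] [0.42023364 0.33953896 0.038     ]
[0.43691714 0.38112958 0.        ] [0.47630561 0.36486439 0.        ]
spoon [ 0.4323978  -0.36376895] -0.1275095582152384
('d', array([-249.3,  -31.1,   26.6]), 'turn', np.float64(0.035), 'yaw', np.float64(2.747), 'F', array([-0.3,  0. ,  0. ]), 'open', 0.0914, 't', 0.35)
```

```bash
python3 - <<'E'
from m import *
c=robot.read_camera('top')
for p in((118,203),(162,198),(164,231),(121,237)): print(pix(c,*p,.07)[:2].round(3))
print('button',pix(c,140,222,.083))
th=-.375;o=np.array([.453,.351]);y=np.array([-np.sin(th),np.cos(th)]);x=np.array([np.cos(th),np.sin(th)])
print('body corners',o+.095*y+.037*x,o+.095*y-.037*x,'finger',o+.065*y)
f=c['frame'][190:255,105:260]
cv2.imwrite('pics/tub.png',cv2.resize(f,None,fx=5,fy=5,interpolation=cv2.INTER_CUBIC))
E
```

```text
[0.536 0.653]
[0.551 0.516]
[0.446 0.503]
[0.429 0.634]
button [0.47319075 0.57301816 0.083     ]
body corners [0.52222467 0.42584614] [0.45336711 0.45295031] finger [0.47680771 0.411483  ]
```

View pics/tub.png

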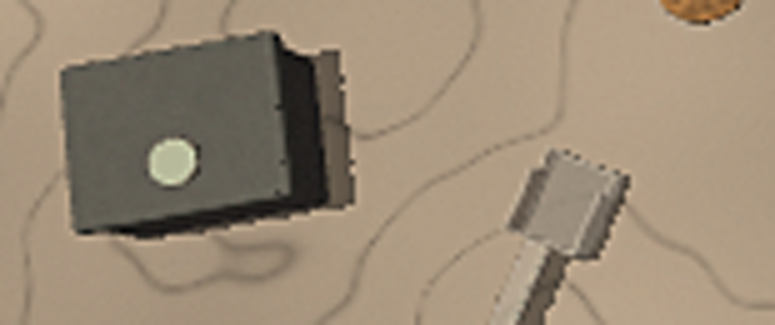

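Call:
apply_moves --rows '[{"xyz": [-47,-4.4,18],"turn": 0},{"xyz": [-47,-4.4,18],"turn": 0},{"xyz": [-47,-4.4,18],"turn": 0},{"xyz": [-47,-4.4,18],"turn": 0},{"xyz": [-47,-4.4,18],"turn": 0},{"xyz": [-47,-4.4,18],"turn": -0.02},{"xyz": [0,0,0],"turn": 0}]' --gripper 1 --newtons 12

```text
time: 1.27
tool_pos: [0.4539, 0.3496, 0.117]
tool_rot: [-3.14, -0.001, 2.763]
contact_force: [-0.6, 0.1, 0.6]
opening: 0.0917
```

```bash
python3 - <<'E'
from m import *
print(to([.453,.351,.012],-.375))
c=robot.read_camera('top'); s=robot.read_camera('side')
print(proj(c,[.453,.351,.03]),proj(s,[.453,.351,.03]))
a=c['frame'][200:280,150:270];b=s['frame'][100:180,230:350]
cv2.imwrite('pics/s1.png',np.hstack([cv2.resize(i,(400,267),interpolation=cv2.INTER_CUBIC) for i in(a,b)]))
E
```

```text
('d', array([  1.3,   1.1, 105. ]), 'turn', np.float64(-0.004), 'yaw', np.float64(2.763), 'F', array([-0.6,  0.1,  0.6]), 'open', 0.0917, 't', 1.27)
[216.49108604 230.00345155] [287.10802958 141.19119509]
```

View pics/s1.png

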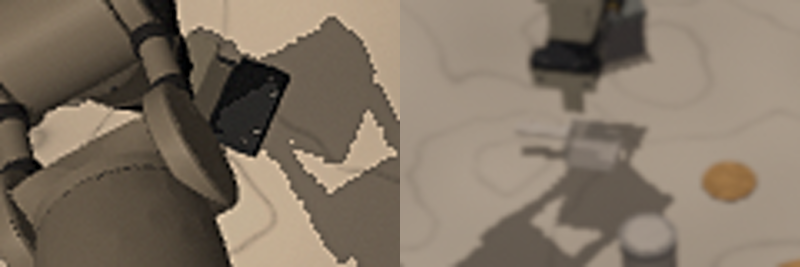

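The side view shows the cup at about (288,143), and I predicted (287,141). That agrees, so I'll descend and grip.

Call:
apply_moves --rows '[{"xyz": [1,1,30],"turn": 0},{"xyz": [0,0,30],"turn": 0},{"xyz": [0,0,25],"turn": 0},{"xyz": [0,0,20],"turn": 0},{"xyz": [0,0,0],"turn": 0}]'

```text
time: 2.0
tool_pos: [0.4497, 0.3537, 0.0132]
tool_rot: [-3.14, -0.002, 2.768]
contact_force: [0.5, -0.3, 0.1]
opening: 0.0913
```

Call:
apply_moves --rows '[{"xyz": [0,0,0],"turn": 0},{"xyz": [0,0,0],"turn": 0},{"xyz": [0,0,0],"turn": 0},{"xyz": [0,0,0],"turn": 0},{"xyz": [0,0,0],"turn": 0},{"xyz": [0,0,0],"turn": 0}]' --gripper 0 --newtons 12

```text
time: 2.75
tool_pos: [0.4516, 0.3531, 0.0139]
tool_rot: [3.141, 0.0, 2.767]
contact_force: [-0.5, 0.4, 2.3]
opening: 0.05
```

Call:
apply_moves --rows '[{"xyz": [0,0,-15],"turn": 0},{"xyz": [0,0,-20],"turn": 0},{"xyz": [0,0,-25],"turn": 0},{"xyz": [0,0,-10],"turn": 0},{"xyz": [0,0,0],"turn": 0}]'

```text
time: 3.38
tool_pos: [0.4518, 0.3533, 0.0845]
tool_rot: [3.14, 0.001, 2.767]
contact_force: [0.9, 1.2, -1.0]
opening: 0.05
```

```bash
python3 - <<'E'
from m import *
p=np.array([.650,.085]);th=.131;g=p+.0325*np.array([np.cos(th),np.sin(th)])
print(g,to([*g,.09],th),robot.observe()['tool_pos'])
s=robot.read_camera('side')
print(proj(s,robot.observe()['tool_pos']))
cv2.imwrite('pics/s2.png',cv2.resize(s['frame'][80:170,230:350],None,fx=5,fy=5,interpolation=cv2.INTER_CUBIC))
E
```

```text
[0.68222153 0.08924533] ('d', array([-311.1, -161.4,   -5.4]), 'turn', np.float64(-0.506), 'yaw', np.float64(2.767), 'F', array([ 0.9,  1.2, -1. ]), 'open', 0.05, 't', 3.38) [0.45182781 0.35331148 0.08453133]
[285.73989931 131.0470902 ]
```

View pics/s2.png

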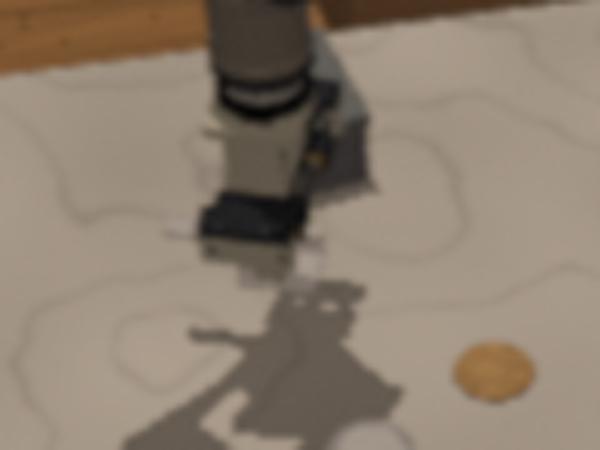

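Call:
apply_moves --rows '[{"xyz": [0,0,-15],"turn": -0.17},{"xyz": [0,0,-15],"turn": -0.17},{"xyz": [0,0,-10],"turn": -0.166},{"xyz": [-27.7,-41.7,0],"turn": 0},{"xyz": [-27.7,-41.7,0],"turn": 0},{"xyz": [-27.7,-41.7,0],"turn": 0},{"xyz": [-27.7,-41.7,0],"turn": 0},{"xyz": [-27.7,-41.7,0],"turn": 0},{"xyz": [-27.7,-41.7,0],"turn": 0},{"xyz": [-27.7,-41.7,0],"turn": 0}]'

```text
time: 4.68
tool_pos: [0.6823, 0.0877, 0.1221]
tool_rot: [3.141, -0.002, -3.011]
contact_force: [0.3, -0.3, -0.2]
opening: 0.0502
```

Call:
apply_moves --rows '[{"xyz": [0,0,10],"turn": 0},{"xyz": [0,0,20],"turn": 0},{"xyz": [0,0,20],"turn": 0},{"xyz": [0,0,0],"turn": 0}]'

```text
time: 5.18
tool_pos: [0.6795, 0.0899, 0.0706]
tool_rot: [3.141, -0.006, -3.01]
contact_force: [-0.4, -0.0, 0.3]
opening: 0.0501
```

```bash
python3 - <<'E'
from m import *
print(to([.6822,.0892,.018],.131))
s=robot.read_camera('side');c=robot.read_camera('top')
a=s['frame'][130:220,270:390];b=c['frame'][130:220,240:360]
cv2.imwrite('pics/s3.png',np.hstack([cv2.resize(i,(400,300),interpolation=cv2.INTER_CUBIC) for i in(a,b)]))
E
```

```text
('d', array([-2.9, -1.2, 52.6]), 'turn', np.float64(0.001), 'yaw', np.float64(-3.01), 'F', array([-0.4, -0. ,  0.3]), 'open', 0.0501, 't', 5.17)
```

View pics/s3.png

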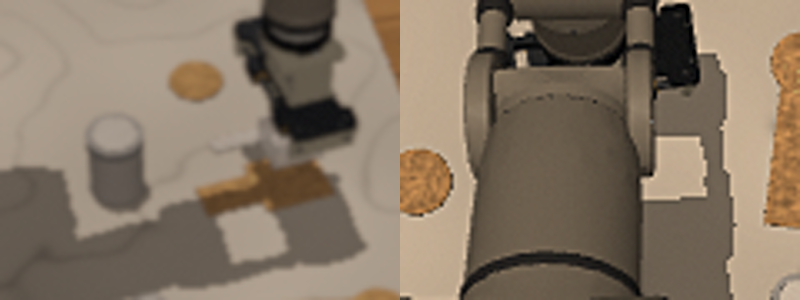

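```bash
python3 - <<'E'
from m import *
s=robot.read_camera('side')
for v in (174.5,176): t=pix(s,333.4,v,.094); print(t, t[:2]+.095*np.array([np.cos(.131),np.sin(.131)]))
E
```

```text
[0.58559784 0.07046017 0.094     ] [0.67978386 0.08286961]
[0.58401691 0.06313001 0.094     ] [0.67820293 0.07553945]
```

Call:
apply_moves --rows '[{"xyz": [-2.5,-1,20],"turn": 0},{"xyz": [0,0,15],"turn": 0},{"xyz": [0,0,10],"turn": 0},{"xyz": [0,0,5],"turn": 0},{"xyz": [0,0,2.5],"turn": 0},{"xyz": [0,0,0],"turn": 0}]'

```text
time: 6.08
tool_pos: [0.6847, 0.0884, 0.0214]
tool_rot: [3.142, 0.0, -3.01]
contact_force: [-0.6, 0.2, -1.8]
opening: 0.0499
```

Call:
apply_moves --rows '[{"xyz": [0,0,0],"turn": 0},{"xyz": [0,0,0],"turn": 0},{"xyz": [0,0,0],"turn": 0},{"xyz": [0,0,0],"turn": 0},{"xyz": [0,0,0],"turn": 0}]' --gripper 1

```text
time: 6.7
tool_pos: [0.6846, 0.0885, 0.0212]
tool_rot: [3.142, 0.0, -3.01]
contact_force: [-0.1, -0.6, 1.3]
opening: 0.0909
```

Call:
apply_moves --rows '[{"xyz": [0,0,-15],"turn": 0},{"xyz": [0,0,-30],"turn": 0},{"xyz": [0,0,-40],"turn": 0},{"xyz": [0,0,-40],"turn": 0},{"xyz": [0,0,-40],"turn": 0},{"xyz": [0,0,0],"turn": 0}]'

```text
time: 7.45
tool_pos: [0.6865, 0.0885, 0.192]
tool_rot: [-3.141, 0.009, -3.01]
contact_force: [0.0, -0.1, 0.1]
opening: 0.0919
```

```bash
python3 - <<'E'
from m import *
print(to([.486,.1225,.19]),robot.observe()['tool_pos'])
s=robot.read_camera('side')
cv2.imwrite('pics/s4.png',cv2.resize(s['frame'][150:220,290:390],None,fx=6,fy=6,interpolation=cv2.INTER_CUBIC))
E
```

```text
('d', array([1.943e+02, 6.000e+01, 1.000e-01]), 'turn', None, 'yaw', np.float64(-3.01), 'F', array([ 0. , -0.1,  0.1]), 'open', 0.0919, 't', 7.45) [0.68651404 0.08850536 0.19203176]
```

View pics/s4.png

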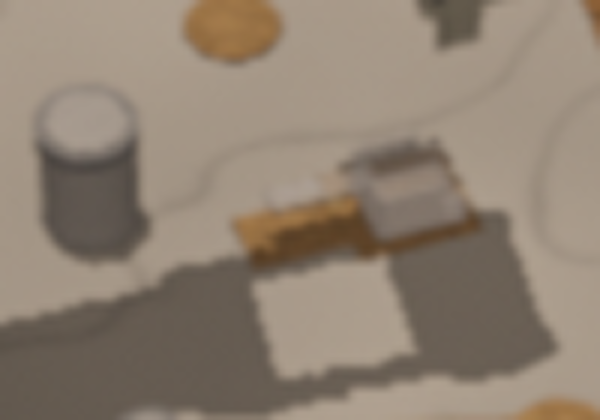

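Call:
apply_moves --rows '[{"xyz": [48.6,15,0],"turn": 0},{"xyz": [48.6,15,0],"turn": 0},{"xyz": [48.6,15,0],"turn": 0},{"xyz": [48.6,15,10],"turn": 0},{"xyz": [0,0,30],"turn": 0},{"xyz": [0,0,0],"turn": 0}]'

```text
time: 8.25
tool_pos: [0.4819, 0.1224, 0.1445]
tool_rot: [3.141, -0.005, -3.01]
contact_force: [0.3, -0.2, 0.2]
opening: 0.0919
```

```bash
python3 - <<'E'
from m import *
print(to([.486,.1225,.035]),robot.observe()['tool_pos'])
E
```

```text
('d', array([ -4.6,  -0.5, 109.4]), 'turn', None, 'yaw', np.float64(-3.01), 'F', array([ 0.3, -0.2,  0.2]), 'open', 0.0919, 't', 8.25) [0.48189801 0.12240641 0.14445793]
```

Call:
apply_moves --rows '[{"xyz": [-2,0,20],"turn": 0},{"xyz": [0,0,30],"turn": 0},{"xyz": [0,0,30],"turn": 0},{"xyz": [0,0,20],"turn": 0},{"xyz": [0,0,8],"turn": 0},{"xyz": [0,0,0],"turn": 0}]'

```text
time: 9.0
tool_pos: [0.4864, 0.1226, 0.0383]
tool_rot: [3.142, -0.0, -3.011]
contact_force: [0.6, 0.8, 0.5]
opening: 0.0918
```

Call:
apply_moves --rows '[{"xyz": [0,0,0],"turn": 0},{"xyz": [0,0,0],"turn": 0},{"xyz": [0,0,0],"turn": 0},{"xyz": [0,0,0],"turn": 0},{"xyz": [0,0,0],"turn": 0},{"xyz": [0,0,0],"turn": 0}]' --gripper 0 --newtons 20

```text
time: 9.75
tool_pos: [0.4862, 0.123, 0.0387]
tool_rot: [3.141, 0.001, -3.01]
contact_force: [-1.5, 1.2, 6.1]
opening: 0.0637
```

Call:
apply_moves --rows '[{"xyz": [0,0,-15],"turn": 0},{"xyz": [0,0,-30],"turn": 0},{"xyz": [0,0,-40],"turn": 0},{"xyz": [0,0,-15],"turn": 0},{"xyz": [0,0,0],"turn": 0}]'

```text
time: 10.38
tool_pos: [0.4866, 0.1227, 0.1397]
tool_rot: [-3.141, 0.003, -3.01]
contact_force: [-0.8, 0.0, -2.1]
opening: 0.064
```

```bash
python3 - <<'E'
from m import *
print(to([.634,-.247,.135]),robot.observe()['tool_pos'])
E
```

```text
('d', array([ -97.8, -385.8,    5.1]), 'turn', None, 'yaw', np.float64(-3.01), 'F', array([-0.8,  0. , -2.1]), 'open', 0.064, 't', 10.38) [0.48655242 0.12267828 0.13973609]
```

Call:
apply_moves --rows '[{"xyz": [-12.2,-48.2,0],"turn": 0},{"xyz": [-12.2,-48.2,0],"turn": 0},{"xyz": [-12.2,-48.2,0],"turn": 0},{"xyz": [-12.2,-48.2,0],"turn": 0},{"xyz": [-12.2,-48.2,0],"turn": 0},{"xyz": [-12.2,-48.2,0],"turn": 0},{"xyz": [-12.2,-48.2,0],"turn": 0},{"xyz": [-12.2,-48.2,0],"turn": 0},{"xyz": [0,0,30],"turn": 0},{"xyz": [0,0,0],"turn": 0}]'

```text
time: 11.62
tool_pos: [0.6307, -0.2461, 0.1039]
tool_rot: [3.136, -0.007, -3.011]
contact_force: [-1.2, 0.3, -1.3]
opening: 0.0636
```

```bash
python3 - <<'E'
from m import *
print(to([.634,-.247,.0428]),robot.observe()['tool_pos'])
s=robot.read_camera('side')
for P in pads(s,(315,140,400,280)):
    print(axis(P)[0])
print(proj(s,[.634,-.247,.004]))
cv2.imwrite('pics/s5.png',cv2.resize(s['frame'][200:290,310:430],None,fx=5,fy=5,interpolation=cv2.INTER_CUBIC))
E
```

```text
('d', array([-3.6, -1.6, 61. ]), 'turn', None, 'yaw', np.float64(-3.011), 'F', array([-1.2,  0.3, -1.3]), 'open', 0.0636, 't', 11.62) [ 0.6306626  -0.24614579  0.10387667]
[ 0.62902524 -0.25645786]
[ 0.60053212 -0.10131911]
[0.61807538 0.07700362]
[0.87149936 0.22168194]
[366.97868989 257.28884795]
```

View pics/s5.png

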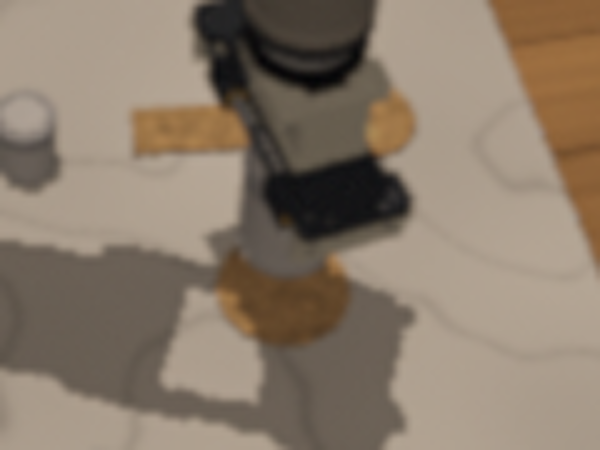

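Call:
apply_moves --rows '[{"xyz": [-1,-1,20],"turn": 0},{"xyz": [0,0,20],"turn": 0},{"xyz": [0,0,12],"turn": 0},{"xyz": [0,0,5],"turn": 0},{"xyz": [0,0,0],"turn": 0}]'

```text
time: 12.3
tool_pos: [0.6344, -0.2475, 0.0513]
tool_rot: [-3.142, 0.0, -3.01]
contact_force: [0.6, -0.2, -1.3]
opening: 0.0635
```

```bash
python3 - <<'E'
from m import *
print(to([.634,-.247,.0428]),robot.observe()['tool_pos'])
E
```

```text
('d', array([0.3, 0.6, 8.5]), 'turn', None, 'yaw', np.float64(-3.01), 'F', array([ 0.6, -0.2, -1.3]), 'open', 0.0635, 't', 12.3) [ 0.63440505 -0.24754176  0.05129111]
```

Call:
apply_moves --rows '[{"xyz": [0,0,4],"turn": 0},{"xyz": [0,0,3.5],"turn": 0},{"xyz": [0,0,0],"turn": 0}]'

```text
time: 12.68
tool_pos: [0.6341, -0.2476, 0.0434]
tool_rot: [3.141, -0.0, -3.01]
contact_force: [0.7, 1.0, -1.5]
opening: 0.0636
```

Call:
apply_moves --rows '[{"xyz": [0,0,0],"turn": 0},{"xyz": [0,0,0],"turn": 0},{"xyz": [0,0,0],"turn": 0},{"xyz": [0,0,0],"turn": 0},{"xyz": [0,0,0],"turn": 0}]' --gripper 1

```text
time: 13.3
tool_pos: [0.6343, -0.2476, 0.0437]
tool_rot: [3.142, 0.0, -3.01]
contact_force: [-0.1, -1.0, 0.3]
opening: 0.092
```

Call:
apply_moves --rows '[{"xyz": [0,0,-15],"turn": 0},{"xyz": [0,0,-30],"turn": 0},{"xyz": [0,0,-40],"turn": 0},{"xyz": [0,0,-40],"turn": 0},{"xyz": [0,0,-20],"turn": 0},{"xyz": [0,0,0],"turn": 0}]'

```text
time: 14.05
tool_pos: [0.6352, -0.2481, 0.1919]
tool_rot: [-3.139, 0.004, -3.01]
contact_force: [-1.3, -0.0, -0.0]
opening: 0.0918
```

```bash
python3 - <<'E'
from m import *
print(to([.484,-.1025,.15]),robot.observe()['tool_pos'])
E
```

```text
('d', array([131. , 164.3,  40.8]), 'turn', None, 'yaw', np.float64(-3.01), 'F', array([-1.3, -0. , -0. ]), 'open', 0.0918, 't', 14.05) [ 0.63518502 -0.24814098  0.19186037]
```

Call:
apply_moves --rows '[{"xyz": [32.7,41,0],"turn": 0},{"xyz": [32.7,41,0],"turn": 0},{"xyz": [32.7,41,10],"turn": 0},{"xyz": [32.7,41,30],"turn": 0},{"xyz": [0,0,40],"turn": 0},{"xyz": [0,0,40],"turn": 0},{"xyz": [0,0,0],"turn": 0},{"xyz": [0,0,0],"turn": 0}]'

```text
time: 15.05
tool_pos: [0.4836, -0.1024, 0.0695]
tool_rot: [-3.141, 0.001, -3.01]
contact_force: [-0.3, -0.1, 0.6]
opening: 0.0918
```

```bash
python3 - <<'E'
from m import *
print(to([.484,-.1025,.016]),robot.observe()['tool_pos'])
E
```

```text
('d', array([-0.3, -0.1, 53.5]), 'turn', None, 'yaw', np.float64(-3.01), 'F', array([-0.3, -0.1,  0.6]), 'open', 0.0918, 't', 15.05) [ 0.48362447 -0.10239731  0.06945767]
```

Call:
apply_moves --rows '[{"xyz": [0,0,20],"turn": 0},{"xyz": [0,0,20],"turn": 0},{"xyz": [0,0,13],"turn": 0},{"xyz": [0,0,0],"turn": 0}]'

```text
time: 15.55
tool_pos: [0.4832, -0.1022, 0.0159]
tool_rot: [3.141, -0.0, -3.01]
contact_force: [0.5, -0.4, 0.6]
opening: 0.0916
```

Call:
apply_moves --rows '[{"xyz": [0,0,0],"turn": 0},{"xyz": [0,0,0],"turn": 0},{"xyz": [0,0,0],"turn": 0},{"xyz": [0,0,0],"turn": 0},{"xyz": [0,0,0],"turn": 0},{"xyz": [0,0,0],"turn": 0},{"xyz": [0,0,0],"turn": 0}]' --gripper 0 --newtons 15

```text
time: 16.42
tool_pos: [0.4831, -0.1021, 0.0158]
tool_rot: [3.141, -0.0, -3.01]
contact_force: [0.1, 1.6, 2.6]
opening: 0.0438
```

Call:
apply_moves --rows '[{"xyz": [0,0,-15],"turn": 0},{"xyz": [0,0,-30],"turn": 0},{"xyz": [0,0,-40],"turn": 0},{"xyz": [0,0,-30],"turn": 0},{"xyz": [0,0,0],"turn": 0}]'

```text
time: 17.05
tool_pos: [0.4846, -0.1027, 0.1336]
tool_rot: [-3.139, 0.005, -3.01]
contact_force: [0.7, -0.5, -1.5]
opening: 0.0439
```

```bash
python3 - <<'E'
from m import *
print(to([.610,.270,.13]),robot.observe()['tool_pos'])
E
```

```text
('d', array([-173.1,  353.1,    3.5]), 'turn', None, 'yaw', np.float64(-3.01), 'F', array([ 0.7, -0.5, -1.5]), 'open', 0.0439, 't', 17.05) [ 0.48456776 -0.10272851  0.13357692]
```

Call:
apply_moves --rows '[{"xyz": [-21.6,44.1,0],"turn": 0},{"xyz": [-21.6,44.1,0],"turn": 0},{"xyz": [-21.6,44.1,0],"turn": 0},{"xyz": [-21.6,44.1,0],"turn": 0},{"xyz": [-21.6,44.1,0],"turn": 0},{"xyz": [-21.6,44.1,0],"turn": 0},{"xyz": [-21.6,44.1,0],"turn": 0},{"xyz": [-21.6,44.1,0],"turn": 0},{"xyz": [0,0,20],"turn": 0},{"xyz": [0,0,0],"turn": 0}]'

```text
time: 18.3
tool_pos: [0.6064, 0.2701, 0.1076]
tool_rot: [-3.14, -0.006, -3.009]
contact_force: [-0.2, 0.1, -0.9]
opening: 0.044
```

Call:
apply_moves --rows '[{"xyz": [0,0,25],"turn": 0},{"xyz": [0,0,25],"turn": 0},{"xyz": [0,0,10],"turn": 0},{"xyz": [0,0,5],"turn": 0},{"xyz": [0,0,0],"turn": 0},{"xyz": [0,0,0],"turn": 0}]'

```text
time: 19.05
tool_pos: [0.6089, 0.2703, 0.0468]
tool_rot: [3.141, 0.002, -3.01]
contact_force: [0.7, -0.7, -1.7]
opening: 0.0436
```

```bash
python3 - <<'E'
from m import *
print(to([.610,.270,.02]),robot.observe()['tool_pos'])
s=robot.read_camera('side')
print(proj(s,[.61,.27,.004]))
cv2.imwrite('pics/s6.png',cv2.resize(s['frame'][110:190,280:390],None,fx=5,fy=5,interpolation=cv2.INTER_CUBIC))
E
```

```text
('d', array([-1. , -0.5, 26.8]), 'turn', None, 'yaw', np.float64(-3.01), 'F', array([ 0.7, -0.7, -1.7]), 'open', 0.0436, 't', 19.05) [0.60885244 0.27034376 0.0467738 ]
[328.81232111 153.73008928]
```

View pics/s6.png

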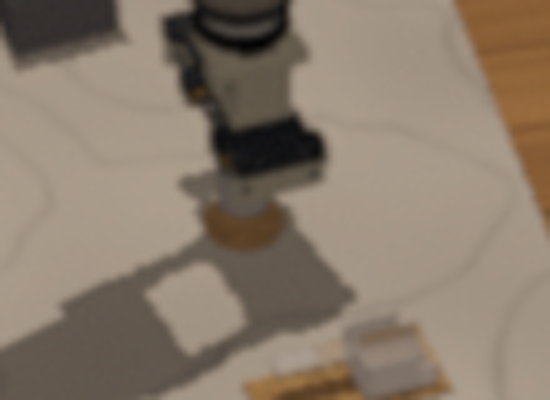

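The tin is over the pad, with both centred at about u=329. Lowering it now.

Call:
apply_moves --rows '[{"xyz": [-1,0,12],"turn": 0},{"xyz": [0,0,8],"turn": 0},{"xyz": [0,0,4],"turn": 0},{"xyz": [0,0,2],"turn": 0},{"xyz": [0,0,0],"turn": 0}]'

```text
time: 19.73
tool_pos: [0.6094, 0.2704, 0.0199]
tool_rot: [3.141, 0.0, -3.01]
contact_force: [0.6, 0.2, -1.2]
opening: 0.0435
```

Call:
apply_moves --rows '[{"xyz": [0,0,0],"turn": 0},{"xyz": [0,0,0],"turn": 0},{"xyz": [0,0,0],"turn": 0},{"xyz": [0,0,0],"turn": 0},{"xyz": [0,0,0],"turn": 0},{"xyz": [0,0,0],"turn": 0}]' --gripper 1

```text
time: 20.48
tool_pos: [0.6093, 0.2703, 0.0197]
tool_rot: [3.142, -0.0, -3.01]
contact_force: [0.6, 0.0, -0.0]
opening: 0.0916
```

Call:
apply_moves --rows '[{"xyz": [0,0,-15],"turn": 0},{"xyz": [0,0,-30],"turn": 0},{"xyz": [0,0,-40],"turn": 0},{"xyz": [0,0,-40],"turn": 0},{"xyz": [0,0,-40],"turn": 0},{"xyz": [0,0,0],"turn": 0}]'

```text
time: 21.22
tool_pos: [0.6112, 0.271, 0.1903]
tool_rot: [3.14, 0.009, -3.01]
contact_force: [0.3, -0.2, 1.0]
opening: 0.0913
```

```bash
python3 - <<'E'
from m import *
print(to([.4324,-.3638,.13],-.1275),robot.observe()['tool_pos'])
E
```

```text
('d', array([ 260.9, -606. ,   56.9]), 'turn', np.float64(0.259), 'yaw', np.float64(-3.01), 'F', array([ 0.3, -0.2,  1. ]), 'open', 0.0913, 't', 21.23) [0.61116597 0.27098654 0.19032572]
```

Call:
apply_moves --rows '[{"xyz": [21.7,-50.5,0],"turn": 0},{"xyz": [21.7,-50.5,0],"turn": 0},{"xyz": [21.7,-50.5,0],"turn": 0},{"xyz": [21.7,-50.5,0],"turn": 0},{"xyz": [21.7,-50.5,0],"turn": 0},{"xyz": [21.7,-50.5,0],"turn": 0},{"xyz": [21.7,-50.5,0],"turn": 0},{"xyz": [21.7,-50.5,0],"turn": 0},{"xyz": [21.7,-50.5,0],"turn": 0},{"xyz": [21.7,-50.5,0],"turn": 0}]'

```text
time: 22.48
tool_pos: [0.4592, -0.2602, 0.1847]
tool_rot: [3.141, -0.0, -3.01]
contact_force: [0.4, 0.5, 0.7]
opening: 0.0914
```

Call:
apply_moves --rows '[{"xyz": [21.7,-50.5,0],"turn": 0},{"xyz": [21.7,-50.5,0],"turn": 0},{"xyz": [0,0,0],"turn": 0.13},{"xyz": [0,0,0],"turn": 0.13},{"xyz": [0,0,0],"turn": 0}]'

```text
time: 23.1
tool_pos: [0.43, -0.3644, 0.1844]
tool_rot: [3.141, -0.001, 3.014]
contact_force: [0.7, 0.3, -1.1]
opening: 0.0921
```

```bash
python3 - <<'E'
from m import *
print(to([.4324,-.3638,.11],-.1275),robot.observe()['tool_pos'])
s=robot.read_camera('side');c=robot.read_camera('top')
print('bowl',pix(c,511,195,.121),'stand corner',pix(c,474,222,.06),pix(s,340,363,.06),pix(s,340,318,.06))
print([proj(s,[x,y,.01]) for x,y in((.4324,-.3638),(.481,-.37))])
cv2.imwrite('pics/s7.png',np.hstack([cv2.resize(s['frame'][240:340,250:390],(400,286),interpolation=cv2.INTER_CUBIC),cv2.resize(c['frame'][120:260,220:420],(400,286),interpolation=cv2.INTER_CUBIC)]))
E
```

```text
('d', array([-2.3,  0.8, 74.4]), 'turn', np.float64(-0.001), 'yaw', np.float64(3.014), 'F', array([ 0.7,  0.3, -1.1]), 'open', 0.0921, 't', 23.1) [ 0.43004435 -0.36440025  0.18439849]
bowl [ 0.54287312 -0.55878244  0.121     ] stand corner [ 0.46943869 -0.46426897  0.06      ] [ 0.45823842 -0.60819409  0.06      ] [ 0.48825471 -0.47467948  0.06      ]
[array([314.98524224, 297.25076762]), array([330.33676654, 296.18008403])]
```

View pics/s7.png

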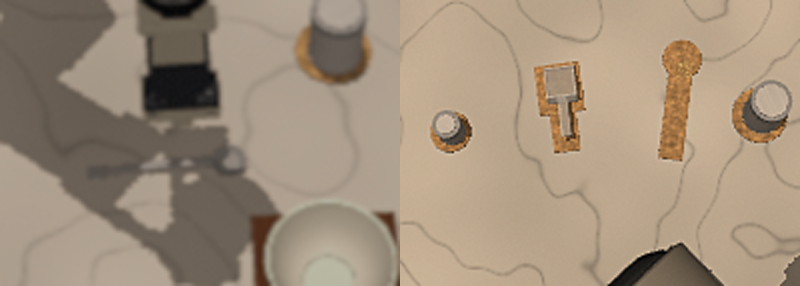

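Call:
apply_moves --rows '[{"xyz": [5,1,30],"turn": 0},{"xyz": [0,0,40],"turn": 0},{"xyz": [0,0,40],"turn": 0},{"xyz": [0,0,30],"turn": 0},{"xyz": [0,0,10],"turn": 0},{"xyz": [0,0,0],"turn": 0},{"xyz": [0,0,0],"turn": 0}]'

```text
time: 24.08
tool_pos: [0.4263, -0.3635, 0.036]
tool_rot: [-3.14, 0.002, 3.013]
contact_force: [-0.7, 0.4, -0.1]
opening: 0.0918
```

```bash
python3 - <<'E'
from m import *
print(to([.4245,-.3628,.006],-.1275),robot.observe()['tool_pos'])
E
```

```text
('d', array([ 1.9,  0.5, 30. ]), 'turn', np.float64(-0.001), 'yaw', np.float64(3.013), 'F', array([-0.7,  0.4, -0.1]), 'open', 0.0918, 't', 24.07) [ 0.42629099 -0.36351782  0.03603509]
```

Call:
apply_moves --rows '[{"xyz": [1,0,15],"turn": 0},{"xyz": [0,0,10],"turn": 0},{"xyz": [0,0,4],"turn": 0},{"xyz": [0,0,0],"turn": 0},{"xyz": [0,0,0],"turn": 0}]'

```text
time: 24.7
tool_pos: [0.4247, -0.3629, 0.0059]
tool_rot: [-3.141, 0.0, 3.013]
contact_force: [1.2, -0.3, -0.8]
opening: 0.0917
```

Call:
apply_moves --rows '[{"xyz": [0,0,0],"turn": 0},{"xyz": [0,0,0],"turn": 0},{"xyz": [0,0,0],"turn": 0},{"xyz": [0,0,0],"turn": 0},{"xyz": [0,0,0],"turn": 0},{"xyz": [0,0,0],"turn": 0},{"xyz": [0,0,0],"turn": 0},{"xyz": [0,0,0],"turn": 0},{"xyz": [0,0,0],"turn": 0},{"xyz": [0,0,0],"turn": 0}]' --gripper 0 --newtons 20

```text
time: 25.95
tool_pos: [0.4246, -0.3627, 0.0057]
tool_rot: [3.141, -0.0, 3.013]
contact_force: [0.1, 0.5, -0.9]
opening: 0.0105
```

Call:
apply_moves --rows '[{"xyz": [0,0,-15],"turn": 0},{"xyz": [0,0,-30],"turn": 0},{"xyz": [0,0,-40],"turn": 0},{"xyz": [0,0,-40],"turn": 0},{"xyz": [0,0,-30],"turn": 0},{"xyz": [0,0,0],"turn": 0}]'

```text
time: 26.7
tool_pos: [0.4256, -0.3639, 0.164]
tool_rot: [-3.137, 0.005, 3.013]
contact_force: [0.1, 0.8, -1.3]
opening: 0.0107
```

```bash
python3 - <<'E'
from m import *
th=-.14;g=np.array([.662,-.110])+.012*np.array([np.cos(th),np.sin(th)])
print(g,to([*g,.15],th),robot.observe()['tool_pos'])
E
```

```text
[ 0.67388259 -0.11167452] ('d', array([-213.8,  282. ,   13.9]), 'turn', np.float64(0.011), 'yaw', np.float64(3.013), 'F', array([ 0.1,  0.8, -1.3]), 'open', 0.0107, 't', 26.7) [ 0.42559927 -0.3638544   0.16398844]
```

Call:
apply_moves --rows '[{"xyz": [-30.5,40.3,0],"turn": 0},{"xyz": [-30.5,40.3,0],"turn": 0},{"xyz": [-30.5,40.3,0],"turn": 0},{"xyz": [-30.5,40.3,0],"turn": 0},{"xyz": [-30.5,40.3,0],"turn": 0},{"xyz": [-30.5,40.3,0],"turn": 0},{"xyz": [-30.5,40.3,0],"turn": 0.011},{"xyz": [0,0,20],"turn": 0},{"xyz": [0,0,30],"turn": 0},{"xyz": [0,0,0],"turn": 0}]'

```text
time: 27.95
tool_pos: [0.6702, -0.1096, 0.1068]
tool_rot: [3.14, -0.008, 3.002]
contact_force: [-0.3, -0.3, -0.6]
opening: 0.0105
```

Call:
apply_moves --rows '[{"xyz": [0,0,30],"turn": 0},{"xyz": [0,0,10],"turn": 0},{"xyz": [0,0,0],"turn": 0},{"xyz": [0,0,0],"turn": 0}]'

```text
time: 28.45
tool_pos: [0.6732, -0.1107, 0.0721]
tool_rot: [-3.141, 0.002, 3.002]
contact_force: [0.0, -0.1, 1.3]
opening: 0.0105
```

```bash
python3 - <<'E'
from m import *
o=robot.observe()['tool_pos'];th=-.14
print(to([.6739,-.1117,.0097],th),o)
s=robot.read_camera('side')
u=np.array([np.cos(th),np.sin(th)]); zb=o[2]-.0057
for k in(-102,57,79): print(k,'spoon expected px',proj(s,[*(o[:2]+u*k/1000),zb+.008]))
cv2.imwrite('pics/s8.png',cv2.resize(s['frame'][180:250,310:420],None,fx=6,fy=6,interpolation=cv2.INTER_CUBIC))
E
```

```text
('d', array([-0.7, -0.9, 62.4]), 'turn', np.float64(0.0), 'yaw', np.float64(3.002), 'F', array([ 0. , -0.1,  1.3]), 'open', 0.0105, 't', 28.45) [ 0.67323672 -0.11071144  0.07211701]
-102 spoon expected px [339.76553208 213.3253424 ]
57 spoon expected px [385.41170373 210.90154583]
79 spoon expected px [391.70795187 210.56721714]
```

View pics/s8.png

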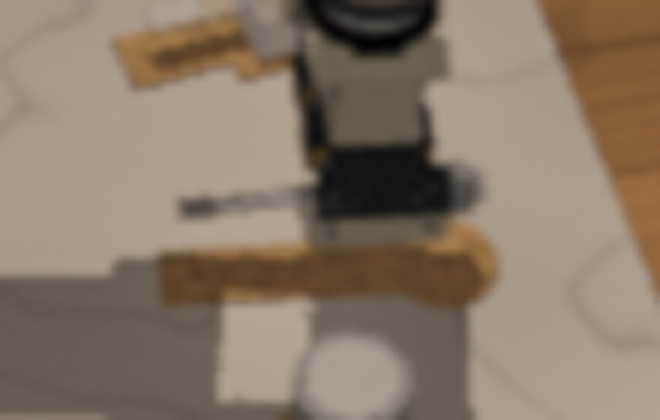

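The spoon is level. Its tail is at u≈340 and its bowl tip at u≈391, both as predicted. Lowering it.

Call:
apply_moves --rows '[{"xyz": [-0.5,-0.5,25],"turn": 0},{"xyz": [0,0,20],"turn": 0},{"xyz": [0,0,10],"turn": 0},{"xyz": [0,0,4],"turn": 0},{"xyz": [0,0,2.5],"turn": 0},{"xyz": [0,0,0],"turn": 0},{"xyz": [0,0,0],"turn": 0}]'

```text
time: 29.38
tool_pos: [0.6733, -0.1111, 0.0097]
tool_rot: [-3.142, 0.001, 3.002]
contact_force: [0.0, -0.5, -0.6]
opening: 0.0104
```

Call:
apply_moves --rows '[{"xyz": [0,0,0],"turn": 0},{"xyz": [0,0,0],"turn": 0},{"xyz": [0,0,0],"turn": 0},{"xyz": [0,0,0],"turn": 0},{"xyz": [0,0,0],"turn": 0},{"xyz": [0,0,0],"turn": 0},{"xyz": [0,0,0],"turn": 0}]' --gripper 1

```text
time: 30.25
tool_pos: [0.673, -0.111, 0.0092]
tool_rot: [3.141, 0.0, 3.002]
contact_force: [1.2, -0.6, 0.7]
opening: 0.076
```

Call:
apply_moves --rows '[{"xyz": [0,0,-15],"turn": 0},{"xyz": [0,0,-30],"turn": 0},{"xyz": [0,0,-40],"turn": 0},{"xyz": [0,0,-40],"turn": 0},{"xyz": [0,0,-40],"turn": 0},{"xyz": [0,0,-20],"turn": 0},{"xyz": [45,0,0],"turn": 0},{"xyz": [50,0,0],"turn": 0},{"xyz": [50,0,0],"turn": 0},{"xyz": [50,0,0],"turn": 0}]'

```text
time: 31.5
tool_pos: [0.4784, -0.0836, 0.1954]
tool_rot: [-3.141, 0.002, 3.002]
contact_force: [0.5, -0.2, 1.8]
opening: 0.0916
```

Call:
apply_moves --rows '[{"xyz": [50,-50,0],"turn": 0},{"xyz": [0,-60,0],"turn": 0},{"xyz": [0,-60,0],"turn": 0},{"xyz": [0,-60,0],"turn": 0},{"xyz": [0,-60,0],"turn": 0},{"xyz": [0,0,0],"turn": 0},{"xyz": [0,0,0],"turn": 0}]'

```text
time: 32.38
tool_pos: [0.3964, -0.3587, 0.1947]
tool_rot: [3.141, 0.0, 3.001]
contact_force: [0.6, 0.3, 0.0]
opening: 0.0921
```

```bash
python3 - <<'E'
from m import *
print(robot.observe()['tool_pos'])
c=robot.read_camera('top');s=robot.read_camera('side')
P=lambda n,c,l:print(n,[tuple(proj(c,p).round(1)) for p in l])
P('big top',c,[(.634,-.247,.089)]);P('small top',c,[(.61,.27,.054)])
cv2.imwrite('pics/f.png',np.vstack([cv2.resize(c['frame'][135:215,225:425],(800,320),interpolation=cv2.INTER_CUBIC),cv2.resize(s['frame'][140:280,300:460],(320,280),interpolation=cv2.INTER_CUBIC) if 0 else cv2.copyMakeBorder(cv2.resize(s['frame'][140:280,300:460],(320,280),interpolation=cv2.INTER_CUBIC),0,0,0,480,0)]))
E
```

```text
[ 0.39636681 -0.35872766  0.19470167]
big top [(np.float64(404.4), np.float64(169.2))]
small top [(np.float64(241.8), np.float64(180.4))]
```

View pics/f.png

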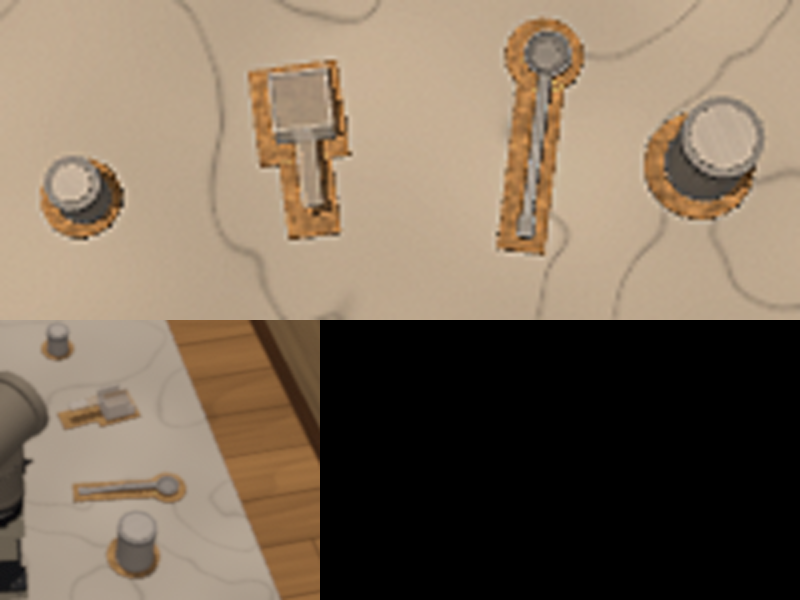

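```bash
python3 - <<'E'
from m import *
c=robot.read_camera('top')
g=lambda x,y,z:pix(c,225+x/4-.4,135+y/4-.4,z)[:2]
def fr(p,o,th): d=p-np.array(o); return (np.array([[np.cos(th),np.sin(th)],[-np.sin(th),np.cos(th)]])@d*1000).round(1)
sp=([.662,-.110],-.14); sc=([.650,.085],.131)
print('spoon bowl (want 69,0)',fr(g(547,50,.013),*sp),'tail (want -90,0)',fr(g(525,228,.008),*sp))
print('scoop tail (want -62.5,0)',fr(g(313,207,.041),*sc),'handle root (2.5,0)',fr(g(306,138,.041),*sc),'cup centre (32.5,0)',fr(g(301,97,.02),*sc))
o=robot.observe();print(o['contact_force'],o['time']); print(robot.hand_in())
E
```

```text
spoon bowl (want 69,0) [71.7 -1.3] tail (want -90,0) [-82.2  -1.4]
scoop tail (want -62.5,0) [-59.  -3.] handle root (2.5,0) [-0.9 -4.7] cup centre (32.5,0) [40.6 -4.6]
[0.17813201 0.47608252 0.3694257 ] 32.525
the job is handed in; nothing more can be done
None
```

The job is handed in: both tins, the spoon and the scoop are each on their own pads, right way up. It took about 32.5 s of robot time, and `hand_in` gives no verdict.

All figures below are from one last top-camera measurement taken before handing in:

| Item | Last check | Limit |
|---|---|---|
| Big tin | about 3 mm off the pad centre | 14.5 mm |
| Small tin | about 3 mm off the pad centre | 12.5 mm |
| Spoon | 3–8 mm off along the pad, 1.4 mm across, direction matches | 15 mm |
| Scoop | 3–5 mm off across the pad, direction matches | 15 mm |

- **Checks that disagreed:** the scoop's position along its pad came out differently at three points: about +3.5 mm from the tail, −3.4 mm from the handle root and +8 mm from the cup centre. The spoon's bowl and tail also differed, at +3 and +8 mm. I picked all these points by eye, and every value is inside the 15 mm limit.
- **Scoop drop:** it fell about 3 mm onto its pad when released.
- **Bowl and tub:** no move was planned to touch either one. The closest was the gripper passing about 10–15 mm from the bowl stand's corner while picking up the spoon. I didn't re-measure the bowl or tub positions at the end.
- **Arm:** it ended clear of all the items, with only sensor noise on the force reading.

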